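Slide the keyed socket carrier home in its docking bay

ROBOT

A 6-joint arm with a two-finger parallel gripper is mounted at the origin on a cart in front of the work surface, level with it; the furniture and walls round the work are solid. World frame = base frame: x ahead of the robot, y to its left, z up, the work surface at z = 0. Lengths are in m, angles in rad, forces in N, time in s.
With the tool pointing down it reaches from about 0.35 to 0.975 m from the base axis. Payload 4.9 kg.
Tool frame: the origin (TCP) lies midway between the tips of the shut fingers; the grasp point (between the pads) lies 19 mm behind it; z points along the fingers, y is the direction in which the jaws open and shut (so a half turn about z gives the same grasp; the last joint's range is limited). The gripper opens to 85 mm and grips with 20 to 120 N. Pads are 22 mm wide; open, the fingers measure 114 mm over their backs; the gripper's body (76 mm by 85 mm) begins 54 mm behind the grasp point. The pads swing forward as they close: fully open they stand 13 mm farther back than shut.
Start: joints at [-1.341, 0.053, 1.613, -0, 1.476, -0.119], TCP at [0.214, -0.587, 0.231] pointing down, gripper open.
Joint ranges: [-3.01, 3.01], [-1.01, 2.22], [0.06, 2.58], [-1.02, 4.17], [0.09, 2.62], [-3.14, 3.14]. Speed limits (rad/s): [2.57, 2.57, 3.14, 3.14, 3.14, 3.14].

INTERFACE

Orientations are given as a rotation vector (axis times angle).
In Python, from station import ctrl gives the robot as it stands.
- The arm moves only by the shell command python3 -m jog 'ROWS' [FORCE]. ROWS is JSON, one flat list of numbers, 7 for each row, row after row: the opening, from 0 (shut) to 1 (fully open), then the shift along the tool's x, y, z in m, then the turn, a rotation vector about the tool's x, y, z in degrees. A call has 1 to 10 rows; each row shifts and turns the commanded pose from where the row before left it, along the tool's axes as they then stand; what a row does not reach is not made up. A row lasts 1/8 s, in which the tool goes at most 62.5 mm and 10.7 degrees, less where a joint would pass 70% of its speed; a pose out of reach is approached as far as the arm can. A call with a gripper value outside its range is refused whole. The fingers move at their own pace and stop on an object; FORCE is the grip in N (left out, the last holds). Time passes only in rows, so rows that do not move let the fingers close. It gives the time, the measured TCP pose, the force and the opening at its end, in the units of the state.
- ctrl.get_obs(): the state, without advancing time (a new reading comes with each control period).
- ctrl.get_image(name): name is "scene" or "side" or "wrist"; returns a dict with "image" (400x640x3 uint8, blue, green, red), "camera_matrix" (3x3 intrinsics, pixels), "rvec" (rotation vector, rad) and "tvec" (3), from world to camera coordinates, as OpenCV has them; the wrist camera has in their place "mount" (4x4, takes a point from camera to tool coordinates, whose origin is the TCP and whose axes are the flange's). Camera axes: x right, y down, z forward; pixel columns grow to the right and rows downward; lengths in m; the calibration is good to about 2 mm. A picture is of the moment at which its call begins: read the wrist's pose just before it. There is no depth.
- ctrl.finish_job(): hands the job in, once; it reports no verdict.
Trained networks look in a picture, given as the dict that the camera call returned (one of the last four; its "shot" number tells which), for a name from the list of things; names that differ only in an ending like _2 or _b are one class to them, and where a whole thing is asked for, a point or a joint stands for the part that bears it (a point fixed in the world has none). Each returns a list of dicts, best first, with "p" (0 to 1); they miss things now and then, are a little off and sometimes report something else, mostly with a low value. They report only what shows in the picture. A call takes as long as a camera call. They do not tell look-alikes from the thing itself.
- ctrl.boxes_of(target, picture): "box" ([centre column, centre row, width, height] in pixels, round what is visible of it).
The state is a dict: "t": time; "q": joint angles; "dq": joint speeds; "effort": joint torques, N m; "tool_pos": TCP position; "tool_rot": TCP orientation; "contact_force": force on the tool from outside, world axes, zero at the start; "wrist_torque": the same for the moment, N m; "opening": finger opening in m.
Only numpy, scipy, OpenCV 4.12 (cv2) and the standard library are available. Lean on these libraries where they do the work, as an engineer would, in place of code of your own. Each camera call takes 0.05 s, during which the arm holds its last target. There are 200 camera calls.

TASK

Take the dropper bottle out of the mouth of the docking bay and stand it upright on the table out of the way. Then slide the grey socket carrier over the table, without lifting it, into the bay, notch first, so that its notch passes round the brass key under the red cap and the carrier is fully home against the blue end stop. Leave the tape roll and the solder spool where they are, and do not knock the bottle over.

Things in the scene. Friction and masses are not known exactly. Their poses are not given: they have to be found in the camera images.
- carrier: Loose grey plastic socket carrier with green board and four black sockets: 120 mm long (its x), 110 wide (y), 32 high (36 with sockets), 0.3 to 0.65 kg. Too wide to grasp across; it slides when pushed at 5 to 27 mm height with 2 to 8 N, and follows steadily if two spread fingertips bear on one face. Origin: centre of its underside; +x points to its front edge, the only one with a notch.
- carrier_notch (a point): Middle of the mouth of the carrier's notch at the top edge, (60, 20, 32) mm from the carrier's origin. The notch is 18 mm wide, 44 mm deep along x, open above and below, centred at y = +20 mm, brass at its inner end.
- dock: Docking bay fixed to the table, placed and turned anew each time. Origin on the table: where the carrier's origin lies when home, axes parallel. The carrier enters along the bay's +x; home, its rear face is at x = -60 mm, outside the bay. Aluminium side rails 30 mm high: inner faces y = +-57 mm from x = 10 to 60 mm, outer +-69 mm, low feet to +-86 mm.
- dock_mouth (a point): Middle of the bay's mouth on the table, x = -48 mm from the bay's origin. Flared lead-in wings, 30 mm high, slippery, run from the rails' ends at x = 10 mm out to here, where the mouth is about 152 mm wide; wing tips reach y = +-87 mm.
- dock_stop (a point): Middle of the upper front edge of the blue end stop, 40 mm high; its face is at x = +60 mm of the bay, its back at +82 mm.
- dock_key (a point): Top of the rounded nose of the brass key, (20, 20, 38) mm from the bay's origin. The key is an upright rib 14 mm wide, 38 mm high, centred at y = +20 mm, from here to the end stop; on it a red cap 28 mm wide, underside 37 mm and top 44 mm above the table (screw heads to 48), under which the carrier slides.
- dropper_bottle: Brown glass dropper bottle with black cap, standing upright in the bay's mouth; round body 32 mm across up to 60 mm height, shoulder to 70 mm, 24 mm collar to 88 mm, slim teat to 102 mm; about 0.08 kg. Origin: centre of its underside, z up.
- green_tape: Roll of green marking tape lying flat at one side of the way into the bay, 96 mm across, 24 mm high, loose; must not be disturbed. Origin: centre of its underside.
- solder_spool: Small reel of solder with blue flanges, standing on a flange at the other side of the way into the bay (tape and spool may be swapped), loose; must not be disturbed. Flanges 56 mm across, 40 mm high, their axis at y = +14 mm of the origin; a short wire end stands out to y = -41 mm. Origin on the underside.
- stack_corner (a point): Nearest corner, at table height, of a tall fixed stack of pale trays behind the work, 235 mm high. From here its sides run 297 mm along world (0.89, -0.45) and 178 mm along world (0.45, 0.89). Keep the hand clear of it.
- cabinet_corner (a point): Nearest corner, at table height, of the fixed dark green drawer cabinet beside the robot, 170 mm high. From here its sides run 217 mm along world (-0.84, 0.54) and 220 mm along world (-0.54, -0.84). Keep the hand and arm clear of it.
- instruments_corner (a point): Nearest lower corner, 385 mm above the table, of the board that crowns the tall fixed stack of grey instruments at the left back. From here it runs 112 mm along world (0.81, -0.59) and 240 mm along world (0.59, 0.81). Wrists can strike it: keep the hand 100 mm away from it and the instruments below.
Mind the look-alikes: they are no part of the job. Leave any turquoise look-alike of the dropper_bottle alone.

How it is judged:
By the outcome, as a careful person would: the job done as asked, in the order asked, and still so for the second after the job is handed in, with the robot touching nothing.
It also fails if it takes over 64 s, if anything falls off the work surface, if the arm or the gripper's body presses on something with over 40 N, if the wrist force passes 120 N, or if a joint passes its speed limit or range.

## Working session

There is one attempt and no reset: what is moved stays moved. The work goes in short steps, Python scripts to look and compute and a shell command to move; the robot and the scene stay as the last step left them, time stands still between calls to the robot, and variables do not carry over. Pictures are saved under pics/ and viewed, about 8 in all and at most 12, crops included, and the job is handed in when it is done.

```bash
mkdir -p pics; ls; cat > h.py <<'E'
import numpy as np, cv2
from station import ctrl
R=lambda r: cv2.Rodrigues(np.array(r,float))[0]
def cam(im,obs=None):
    K=np.array(im["camera_matrix"])
    if "mount" in im:
        T=np.eye(4);T[:3,:3]=R(obs["tool_rot"]);T[:3,3]=obs["tool_pos"]
        T=T@np.array(im["mount"]); return K,T[:3,:3],T[:3,3]
    r=R(np.ravel(im["rvec"])); return K,r.T,-r.T@np.ravel(im["tvec"])
def ray(im,uv,z,obs=None):
    K,Rm,c=cam(im,obs); d=Rm@np.linalg.solve(K,[uv[0],uv[1],1]); return c+d*(z-c[2])/d[2]
def proj(im,P,obs=None):
    K,Rm,c=cam(im,obs); p=K@Rm.T@(np.array(P,float)-c); return p[:2]/p[2]
def tri(rays):
    A=np.zeros((3,3));b=np.zeros(3)
    for im,uv,obs in rays:
        K,Rm,c=cam(im,obs); d=Rm@np.linalg.solve(K,[uv[0],uv[1],1]); d/=np.linalg.norm(d)
        M=np.eye(3)-np.outer(d,d);A+=M;b+=M@c
    return np.linalg.solve(A,b)
NAMES="carrier carrier_notch dock dock_mouth dock_stop dock_key dropper_bottle green_tape solder_spool stack_corner cabinet_corner instruments_corner".split()
E
cat > a.py <<'E'
from h import *
ims={}
o=ctrl.get_obs(); print(o["tool_pos"],o["tool_rot"])
for n in ("scene","side"):
    im=ctrl.get_image(n); ims[n]=im; cv2.imwrite(f"pics/{n}0.png",im["image"])
    print(n,np.round(cam(im)[2],3))
for t in NAMES:
    for n in ims:
        print(t,n,[(np.round(b["box"]).astype(int).tolist(),round(b["p"],2)) for b in ctrl.boxes_of(t,ims[n])[:3]])
a=np.hstack([ims["scene"]["image"],]);
E
python3 a.py
```

```text
pics
[ 0.21345444 -0.58677346  0.23005836] [-3.09193535e+00 -5.44753351e-01  1.92899427e-04]
scene [-0.19   0.532  1.164]
side [0.026 0.681 1.084]
carrier scene [([291, 271, 40, 30], 0.96), ([365, 258, 16, 19], 0.71)]
carrier side [([293, 302, 55, 47], 0.63)]
carrier_notch scene [([357, 219, 7, 23], 0.42)]
carrier_notch side [([292, 300, 54, 48], 0.74)]
dock scene [([375, 217, 36, 40], 0.7)]
dock side [([363, 212, 57, 47], 0.65)]
dock_mouth scene [([376, 217, 35, 42], 0.66)]
dock_mouth side [([364, 213, 62, 47], 0.83), ([342, 221, 9, 27], 0.72)]
dock_stop scene []
dock_stop side [([364, 212, 64, 46], 0.97)]
dock_key scene [([373, 217, 35, 38], 0.77)]
dock_key side [([366, 211, 58, 52], 0.89)]
dropper_bottle scene [([358, 218, 8, 23], 0.49)]
dropper_bottle side [([394, 231, 18, 28], 0.76), ([342, 218, 12, 26], 0.75), ([409, 216, 12, 23], 0.67)]
green_tape scene []
green_tape side [([299, 214, 31, 26], 0.95)]
solder_spool scene [([362, 257, 17, 20], 0.6)]
solder_spool side [([364, 260, 15, 20], 0.65)]Traceback (most recent call last):
  File "a.py", line 9, in <module>
    print(t,n,[(np.round(b["box"]).astype(int).tolist(),round(b["p"],2)) for b in ctrl.boxes_of(t,ims[n])[:3]])
                                                                                  ~~~~~~~~~~~~~^^^^^^^^^^
ValueError: it knows: carrier, carrier_notch, dock, dock_key, dock_mouth, dock_stop, dropper_bottle, green_tape, solder_spool
```

View pics/scene0.png

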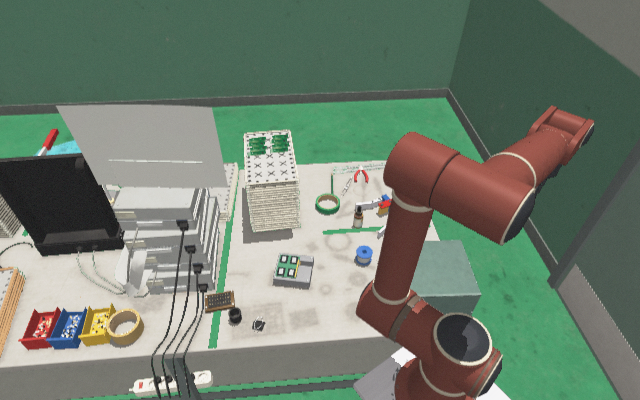

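View pics/side0.png

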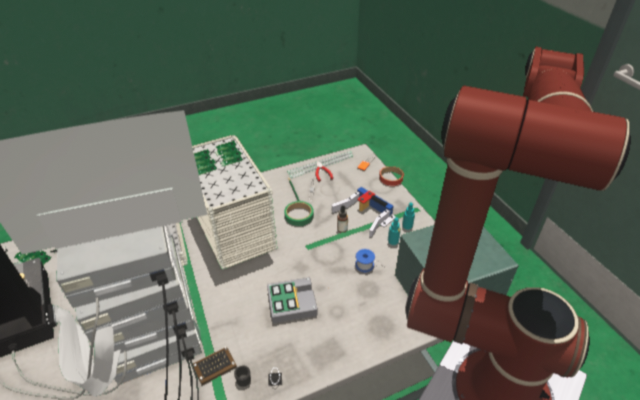

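The side view shows the brown bottle at (342,219), dock at (364,212), two turquoise look-alikes at (394,231) and (409,216), carrier at (292,302), tape at (299,214) and spool at (364,260). The brown one stands in the bay's mouth and fits the description. I'll enlarge the views and compute positions.

```bash
cat > b.py <<'E'
from h import *
s=ctrl.get_image("side"); c=ctrl.get_image("scene")
a=cv2.resize(s["image"][165:335,255:435],None,fx=3.3,fy=3.3,interpolation=cv2.INTER_CUBIC)
cv2.imwrite("pics/crop1.png",a)
for n,uv,z in [("carrier",(293,301),.016),("spool",(364,260),.02),("tape",(299,214),.012),("bottle base",(343,231),0),("dock",(364,212),.02),("turq1 base",(394,243),0),("turq2base",(409,229),0)]:
    print(n,np.round(ray(s,uv,z),3))
for n,uv,z in [("carrier",(292,271),.016),("spool",(363,256),.02),("bottle base",(358,228),0)]:
    print("sc",n,np.round(ray(c,uv,z),3))
E
python3 b.py
```

```text
carrier [0.548 0.091 0.016]
spool [ 0.468 -0.139  0.02 ]
tape [ 0.744 -0.19   0.012]
bottle base [ 0.593 -0.218  0.   ]
dock [ 0.575 -0.311  0.02 ]
turq1 base [ 0.437 -0.266  0.   ]
turq2base [ 0.429 -0.346  0.   ]
sc carrier [0.551 0.097 0.016]
sc spool [ 0.462 -0.136  0.02 ]
sc bottle base [ 0.586 -0.217  0.   ]
```

View pics/crop1.png

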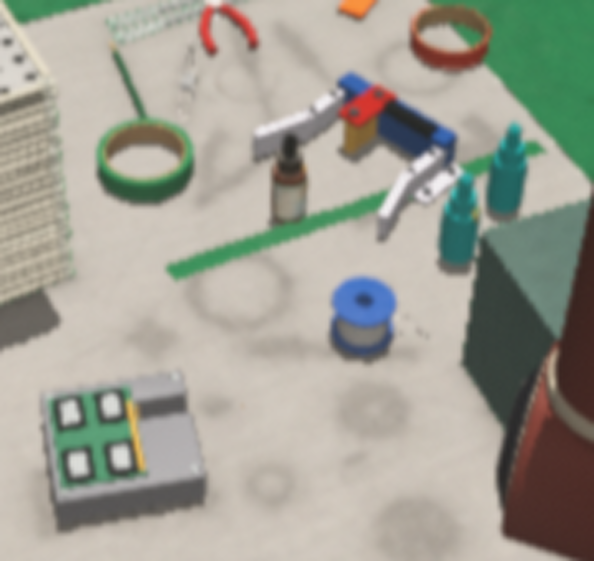

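The crop confirms it: the brown bottle at crop (290,190) is in the bay mouth between the white wings, and the turquoise ones stand outside it. The carrier's notch (crop ~(165,398)) faces the dock side. Next I move to a hover above the lane and look with the wrist camera.

```bash
python3 -m jog '[1,0.03,-0.018,-0.04,0,0,0, 1,0.048,-0.03,-0.02,0,0,0, 1,0.048,-0.03,-0.02,0,0,0, 1,0.048,-0.03,-0.02,0,0,0, 1,0.05,-0.03,0,0,0,0, 1,0.05,-0.03,0,0,0,0, 1,0.05,-0.03,0,0,0,0, 1,0.05,-0.03,0,0,0,0, 1,0.046,-0.031,0,0,0,0, 1,0,0,0,0,0,0]' 30
cat > c.py <<'E'
from h import *
import sys
o=ctrl.get_obs(); im=ctrl.get_image("wrist"); cv2.imwrite(f"pics/{sys.argv[1]}.png",im["image"])
print(np.round(o["tool_pos"],4),np.round(o["tool_rot"],4),np.round(o["contact_force"],1),o["t"]); print(np.round(R(o["tool_rot"]),3).tolist())
K,Rm,p=cam(im,o); print("cam",p.round(3),Rm[:,2].round(3))
import pickle; pickle.dump((im,o),open(f"pics/{sys.argv[1]}.pkl","wb"))
for t in sys.argv[2:]:
    for b in ctrl.boxes_of(t,im)[:3]: print(t,np.round(b["box"]).astype(int),round(b["p"],2),ray(im,b["box"][:2],0.,o).round(3))
E
python3 c.py w1 carrier carrier_notch dock_stop dock_key dropper_bottle green_tape solder_spool
```

```text
t: 2.35
tool_pos: [0.5212, -0.1975, 0.3312]
tool_rot: [-3.092, -0.554, -0.0]
contact_force: [-0.1, -1.2, 0.7]
opening: 0.0857
[ 0.5212 -0.1975  0.3312] [-3.0918e+00 -5.5370e-01 -3.0000e-04] [-0.1 -1.2  0.7] 2.35
[[0.938, 0.347, 0.0], [0.347, -0.938, 0.001], [0.0, -0.001, -1.0]]
cam [ 0.596 -0.171  0.473] [-0.293 -0.108 -0.95 ]
carrier [ 99  59 152 115] 0.79 [0.532 0.099 0.   ]
carrier_notch [102  57 154 113] 0.56 [0.536 0.097 0.   ]
dock_stop [434 136 158 159] 0.63 [ 0.591 -0.328  0.   ]
dock_key [434 136 154 160] 0.76 [ 0.59  -0.328  0.   ]
dropper_bottle [410 255  32  47] 0.63 [ 0.422 -0.371  0.   ]
dropper_bottle [357 233  28  46] 0.58 [ 0.428 -0.285  0.   ]
dropper_bottle [366 103  29  29] 0.55 [ 0.598 -0.229  0.   ]
green_tape [386   7  55   8] 0.71 [ 0.708 -0.208  0.   ]
green_tape [101  56 151 113] 0.43 [0.536 0.098 0.   ]
solder_spool [267 180  49  45] 0.73 [ 0.458 -0.141  0.   ]
```

View pics/w1.png

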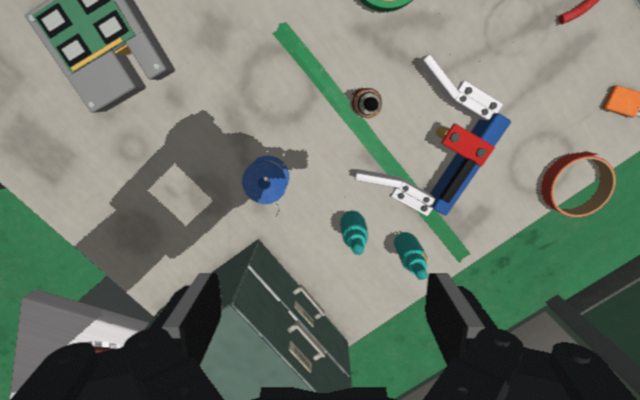

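The wrist view shows the bottle at (367,102) in the bay mouth, wing tips at (427,57) and (357,177), red cap at (467,144), carrier top-left at (100,50), spool at (267,180) and turquoise bottles at (353,232) and (410,255). I'll enlarge the dock and the carrier for corners.

```bash
python3 - <<'E'
import cv2,numpy as np
i=cv2.imread("pics/w1.png")
a=cv2.resize(i[40:220,340:520],None,fx=3.3,fy=3.3,interpolation=cv2.INTER_CUBIC)
b=cv2.resize(i[0:120,10:180],None,fx=3.3*180/170*0.4,fy=1.4,interpolation=cv2.INTER_CUBIC)
b=cv2.resize(i[0:120,10:70+110],None,fx=1.2,fy=1.2)
cv2.imwrite("pics/c2.png",a)
E
```

```text
(no output)
```

View pics/c2.png

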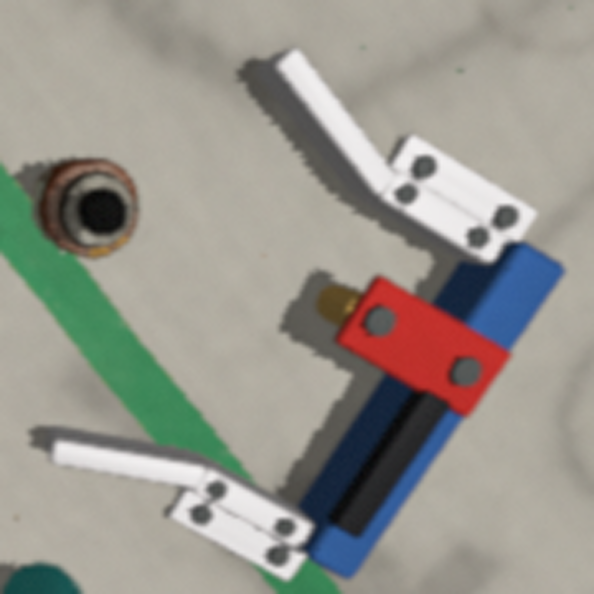

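```bash
cat > fit.py <<'E'
from h import *
import pickle
from scipy.optimize import least_squares
im,o=pickle.load(open("pics/w1.pkl","rb"))
px=lambda p,f=3.3,ox=340,oy=40:(np.array(p)+.5)/f-.5+np.array([ox,oy])
F=[((289,56),(-48,81.5,30)),((55,452),(-48,-81.5,30)),((205,468),(10,-57,30)),((375,192),(10,57,30)),((318,303),(20,20,38)),
 ((563,268),(82,'Y',40)),((348,577),(82,'-Y',40)),((375,278),('c',34,44)),((337,342),('c',6,44))]
def res(v):
    x,y,a,Y,c=v; r=[]
    for p,P in F:
        q=np.array([{'Y':Y,'-Y':-Y,'c':c}.get(k,k) for k in P],float)/1000
        w=[x+np.cos(a)*q[0]-np.sin(a)*q[1],y+np.sin(a)*q[0]+np.cos(a)*q[1],q[2]]
        r+=list(proj(im,w,o)-px(p))
    return r
s=least_squares(res,[.58,-.3,-1.7,70,25],x_scale=[.1,.1,.1,10,10]); x,y,a=s.x[:3]
print("dock",s.x.round(4),np.degrees(a).round(2)); print(np.round(s.fun,1).reshape(-1,2).tolist())
ux=np.array([np.cos(a),np.sin(a)]);uy=np.array([-ux[1],ux[0]]);D=np.array([x,y])
L=lambda P:((P[:2]-D)@ux*1000,(P[:2]-D)@uy*1000)
for n,uv,z in [("bottle teat",px((101,211)),.102),("spool top",(266,179),.04),("bottle shoulder",px((90,205)),.062),("tape",(386,7),.024)]:
    P=ray(im,uv,z,o);print(n,P.round(4),np.round(L(P)))
sd=ctrl.get_image("side")
C={}
for n,p in dict(fr=(203,472),fl=(182,374),rl=(42,395),rr=(55,500)).items():
    C[n]=ray(sd,px(p,3.3,255,165),.032);print(n,C[n].round(3),np.round(L(C[n])))
d=(C['fr']+C['fl']-C['rr']-C['rl'])[:2];cc=sum(C.values())/4
print("carrier yaw",np.degrees(np.arctan2(d[1],d[0])),cc.round(3),np.round(L(cc)))
t=ray(sd,(299,214),.012);print("tape",t,np.round(L(t)))
E
python3 fit.py
```

```text
dock [ 0.583  -0.3019 -1.7122 67.3591 22.7442] -98.1
[[-4.0, -2.0], [-4.0, -0.3], [-0.6, -0.5], [-0.7, 1.5], [8.0, 0.4], [0.4, 0.9], [0.6, 1.1], [1.1, -1.0], [-0.9, 0.6]]
bottle teat [ 0.5988 -0.2203  0.102 ] [-83.   4.]
spool top [ 0.4703 -0.1416  0.04  ] [-143. -134.]
bottle shoulder [ 0.5996 -0.2214  0.062 ] [-82.   5.]
tape [ 0.7016 -0.2068  0.024 ] [-111.  104.]
fr [0.477 0.082 0.032] [-365. -159.]
fl [0.55  0.012 0.032] [-306.  -77.]
rl [0.631 0.097 0.032] [-402.   -9.]
rr [0.556 0.17  0.032] [-463.  -93.]
carrier yaw -132.69790224055401 [0.553 0.09  0.032] [-384.  -84.]
tape [ 0.74385383 -0.18950679  0.012     ] [-134.  143.]
```

```bash
sed -i 's/((318,303),(20,20,38))/((318,303),(20,20,3))/' fit.py; python3 fit.py | head -6; sed 's/((289,56),(-48,81.5,30)),((55,452),(-48,-81.5,30)),//' fit.py > fit2.py; python3 fit2.py|head -3
```

```text
dock [ 0.5831 -0.3036 -1.7152 67.3584 21.0272] -98.28
[[-2.4, -1.5], [-2.9, -0.1], [0.5, -0.1], [0.7, 2.0], [0.5, -2.3], [1.6, 1.6], [1.6, 1.6], [1.2, -1.1], [-0.8, 0.5]]
bottle teat [ 0.5988 -0.2203  0.102 ] [-85.   4.]
spool top [ 0.4703 -0.1416  0.04  ] [-144. -135.]
bottle shoulder [ 0.5996 -0.2214  0.062 ] [-84.   5.]
tape [ 0.7016 -0.2068  0.024 ] [-113.  103.]
dock [ 0.5829 -0.3021 -1.7089 67.3428 22.6235] -97.91
[[-0.3, -0.3], [-0.7, 1.5], [-0.6, -2.7], [0.4, 0.7], [1.0, 1.1], [1.1, -1.0], [-0.9, 0.7]]
bottle teat [ 0.5988 -0.2203  0.102 ] [-83.   4.]
```

Dock is at about (0.583,-0.303), yaw -98°. The bottle is at (0.599,-0.221). The carrier is at about (0.553,0.09), yaw -133°. Next: grasp the bottle.

```bash
python3 -m jog '[1,0.0325,0.0245,0.02,0,0,0, 1,0.0325,0.0245,0.02,0,0,0, 1,0,0,0.055,0,0,0, 1,0,0,0.055,0,0,0, 1,0,0,0.055,0,0,0, 1,0,0,0.05,0,0,0, 1,0,0,0.042,0,0,0, 1,0,0,0,0,0,0, 0,0,0,0,0,0,0, 0,0,0,0,0,0,0]' 30
python3 -m jog '[0,0,0,0,0,0,0, 0,0,0,0,0,0,0]'
python3 - <<'E'
from h import *
s=ctrl.get_image("side"); o=ctrl.get_obs(); print(o["contact_force"],o["opening"])
i=s["image"].copy()
for P in [(.76,-.31,0),(.70,-.03,0),(.43,-.05,0),(.67,.09,0)]:
    u=proj(s,P); print(P,u.round()); cv2.drawMarker(i,tuple(int(v) for v in u),(255,0,255),0,7,1)
cv2.imwrite("pics/s2.png",cv2.resize(i[140:340,190:450],None,fx=3,fy=3,interpolation=cv2.INTER_CUBIC))
E
```

```text
t: 4.15
tool_pos: [0.5991, -0.225, 0.0369]
tool_rot: [3.092, 0.545, 0.005]
contact_force: [-0.4, -0.4, -0.2]
opening: 0.0514
t: 4.4
tool_pos: [0.5986, -0.2245, 0.0362]
tool_rot: [3.093, 0.545, 0.003]
contact_force: [-0.9, 1.6, 6.5]
opening: 0.0314
[-0.77091478  0.84297593  5.49239654] 0.03172250187631206
(0.76, -0.31, 0) [317. 195.]
(0.7, -0.03, 0) [278. 253.]
(0.43, -0.05, 0) [358. 291.]
(0.67, 0.09, 0) [259. 283.]
```

View pics/s2.png

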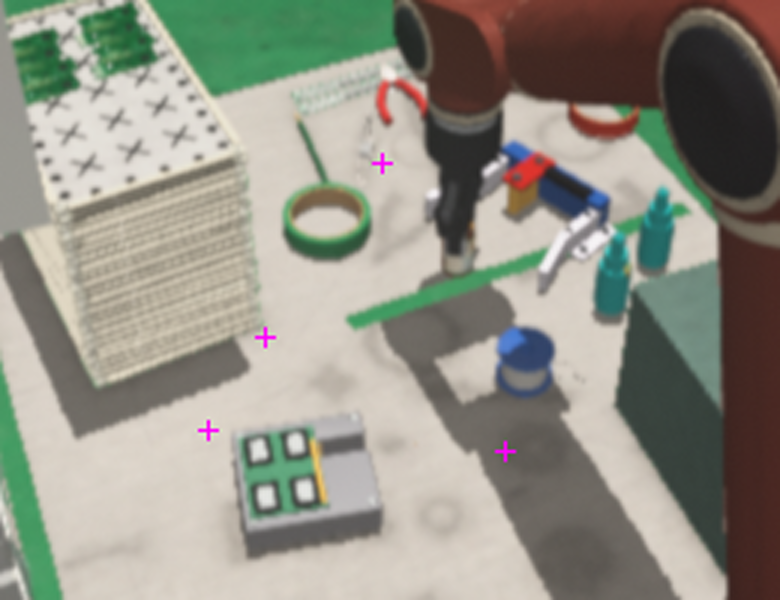

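The gripper holds the bottle (opening 31.7 mm). The magenta marker at crop (382,163) lies near tweezers. I'll set the bottle down slightly nearer the dock, at (0.735,-0.32), which is clear.

```bash
python3 -m jog '[0,0,0,-0.03,0,0,0, 0,0,0,-0.05,0,0,0, 0,0.02,0.03,-0.01,0,0,0, 0,0.0275,0.0395,0,0,0,0, 0,0.0275,0.0395,0,0,0,0, 0,0.02,0.028,0,0,0,0, 0,0,0,0,0,0,0, 0,0,0,0.045,0,0,0, 0,0,0,0.03,0,0,0, 0,0,0,0.012,0,0,0]'
python3 -m jog '[0,0,0,0,0,0,0]'; python3 c.py w2 dropper_bottle
```

```text
t: 5.7
tool_pos: [0.7315, -0.3181, 0.0359]
tool_rot: [-3.088, -0.544, 0.007]
contact_force: [-9.3, 9.3, 24.5]
opening: 0.0321
t: 5.82
tool_pos: [0.7334, -0.3199, 0.0378]
tool_rot: [-3.094, -0.546, 0.0]
contact_force: [-0.5, 0.3, -0.4]
opening: 0.0315
[ 0.7334 -0.3199  0.0378] [-3.0937e+00 -5.4580e-01  2.0000e-04] [-0.5  0.3 -0.4] 5.825
[[0.94, 0.342, -0.0], [0.342, -0.94, 0.0], [-0.0, -0.0, -1.0]]
cam [ 0.808 -0.294  0.179] [-0.293 -0.107 -0.95 ]
dropper_bottle [322 304  80 179] 0.64 [ 0.696 -0.334  0.   ]
```

```bash
python3 -m jog '[0,0,0,0.0015,0,0,0, 0,0,0,0,0,0,0]'; python3 -m jog '[0.6,0,0,0,0,0,0, 1,0,0,0,0,0,0, 1,0,0,0,0,0,0, 1,0,0,0,0,0,0, 1,0,0,-0.03,0,0,0, 1,0,0,-0.05,0,0,0, 1,0,0,-0.06,0,0,0, 1,0,0,-0.06,0,0,0, 1,0,0,-0.06,0,0,0, 1,0,0,0,0,0,0]'; python3 c.py w3 dropper_bottle
```

```text
t: 6.18
tool_pos: [0.7338, -0.3206, 0.0362]
tool_rot: [3.094, 0.545, 0.001]
contact_force: [-0.4, 0.1, -0.6]
opening: 0.0315
t: 7.42
tool_pos: [0.736, -0.3217, 0.3063]
tool_rot: [3.085, 0.544, 0.018]
contact_force: [0.6, -0.1, 0.0]
opening: 0.0852
[ 0.736  -0.3217  0.3063] [3.0846 0.5436 0.0183] [ 0.6 -0.1  0. ] 7.425
[[0.94, 0.342, 0.013], [0.342, -0.94, -0.007], [0.01, 0.011, -1.0]]
cam [ 0.809 -0.295  0.449] [-0.281 -0.114 -0.953]
dropper_bottle [269 363  31  45] 0.96 [ 0.41  -0.358  0.   ]
dropper_bottle [318 163  26  38] 0.69 [ 0.728 -0.323  0.   ]
dropper_bottle [217 350  32  56] 0.68 [ 0.407 -0.276  0.   ]
```

View pics/w3.png

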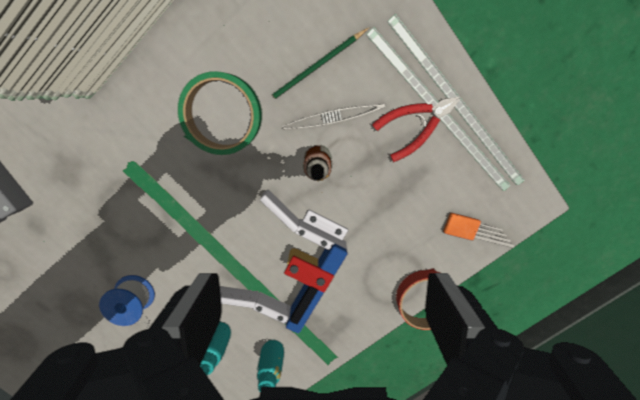

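The bottle stands upright at (318,163), and tape, spool and turquoise bottles are undisturbed. Next, move over the carrier and measure it, along with the furniture corners.

```bash
python3 -m jog '[1,-0.0065,-0.0525,0,0,0,0, 1,-0.0065,-0.0525,0,0,0,0, 1,-0.0065,-0.0525,0,0,0,0, 1,-0.0065,-0.0525,0,0,0,0, 1,-0.0065,-0.0525,0,0,0,0, 1,-0.0065,-0.0525,0,0,0,0, 1,-0.0065,-0.0525,0,0,0,0, 1,-0.0065,-0.0525,0,0,0,0, 1,-0.0065,-0.0525,0,0,0,0, 1,0,0,0,0,0,10]'
python3 -m jog '[1,0,0,0,0,0,10.5, 1,0,0,0,0,0,10.5, 1,0,0,0,0,0,10.5, 1,0,0,0,0,0,10.5, 1,0,0,0,0,0,10.5, 1,0,0,0,0,0,0]'
python3 c.py w4 carrier carrier_notch solder_spool
python3 - <<'E'
from h import *
s=ctrl.get_image("side");c=ctrl.get_image("scene")
print("stack",ray(s,(223,269),0).round(3),"instr",ray(s,(206,195),.385).round(3),ray(c,(228,186),.385).round(3), "cab",ray(s,(398,272),0).round(3))
print(np.round(ctrl.get_obs()["q"],2))
E
```

```text
t: 8.78
tool_pos: [0.5148, 0.1062, 0.2931]
tool_rot: [-3.129, -0.273, 0.007]
contact_force: [0.9, -0.4, 0.2]
opening: 0.0857
t: 9.52
tool_pos: [0.5163, 0.1035, 0.2932]
tool_rot: [2.927, -1.135, -0.006]
contact_force: [0.1, -0.7, 1.1]
opening: 0.0852
[0.5163 0.1035 0.2932] [ 2.9274 -1.1353 -0.0061] [ 0.1 -0.7  1.1] 9.525
[[0.739, -0.674, -0.004], [-0.674, -0.739, -0.0], [-0.003, 0.003, -1.0]]
cam [0.576 0.048 0.435] [-0.235  0.21  -0.949]
carrier [310 126 113 103] 0.62 [0.552 0.088 0.   ]
carrier_notch [309 126 111 102] 0.95 [0.554 0.089 0.   ]
solder_spool [527  42  70  57] 0.84 [ 0.458 -0.153  0.   ]
stack [0.79  0.111 0.   ] instr [0.697 0.184 0.385] [0.654 0.225 0.385] cab [ 0.372 -0.173  0.   ]
[ 0.06 -0.21  1.76  0.    1.6   2.37]
```

View pics/w4.png

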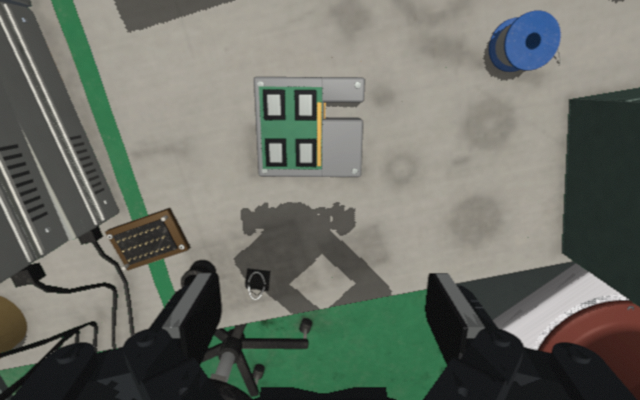

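```bash
cat > car.py <<'E'
from h import *
import pickle,sys
from scipy.optimize import least_squares
D=np.array([.583,-.303]);A=np.radians(-98.1)
def fit(name,pts):
    im,o=pickle.load(open(f"pics/{name}.pkl","rb"))
    def w(v,q): x,y,a=v;return [x+np.cos(a)*q[0]-np.sin(a)*q[1],y+np.sin(a)*q[0]+np.cos(a)*q[1],.032]
    Q=dict(fr=(.06,-.055),fl=(.06,.055),rl=(-.06,.055),rr=(-.06,-.055),nr=(.06,.011),nl=(.06,.029))
    f=lambda v:np.concatenate([proj(im,w(v,Q[k]),o)-p for k,p in pts.items()])
    s=least_squares(f,[.55,.08,-2.2]);x,y,a=s.x
    print("res",s.fun.round(1)); R0=np.array([[np.cos(A),np.sin(A)],[-np.sin(A),np.cos(A)]])
    print("carrier",s.x[:2].round(4),"yaw",np.degrees(a).round(1),"| dock-local mm",(R0@(s.x[:2]-D)*1000).round(1),"rel yaw",np.degrees(a-A).round(1))
    T=R(o["tool_rot"]);d=T.T@np.array([x-o["tool_pos"][0],y-o["tool_pos"][1],0])
    ty=np.degrees(np.arctan2(T[1,0],T[0,0]));print("in tool mm",(d*1000).round(1),"tool yaw",ty.round(1),"tcp dock-local",(R0@(o["tool_pos"][:2]-D)*1000).round(1))
if __name__=="__main__": fit(sys.argv[1],eval(sys.argv[2]))
E
python3 car.py w4 "dict(fr=(362,176),fl=(365,79),rl=(254,78),rr=(258,177))"; python3 - <<'E'
from h import *
import pickle
im,o=pickle.load(open("pics/w4.pkl","rb"))
print("spool",ray(im,(532,40),.04,o).round(3)); print("cab", ray(im,(563,255),0,o).round(3)); print("instr base", ray(im,(115,210),0,o).round(3),ray(im,(20,0),.1,o).round(3))
E
```

```text
res [-0.1  2.1  0.8 -1.5 -1.1 -0.9  0.4  0.8]
carrier [0.5514 0.0885] yaw -132.5 | dock-local mm [-383.2  -86.5] rel yaw -34.4
in tool mm [ 36.  -12.6  -0.1] tool yaw -42.4 tcp dock-local [-393.  -123.3]
spool [ 0.466 -0.14   0.04 ]
cab [ 0.198 -0.047  0.   ]
instr base [0.644 0.347 0.   ] [0.795 0.187 0.1  ]
```

```bash
python3 - <<'E'
from h import *
s=ctrl.get_image("side");c=ctrl.get_image("scene")
N=tri([(s,(203,196),None),(c,(228,187),None)]);print("N",N.round(3))
for n in ((.697,.184),(.654,.225),(.675,.205)):
  P=np.array([*n,.385])
  for k,q in dict(N=P,a=P+.112*np.array([.81,-.59,0]),b=P+.24*np.array([.59,.81,0])).items(): print(n,k,"side",proj(s,q).round(),"scene",proj(c,q).round())
cv2.imwrite("pics/ss.png",np.hstack([cv2.resize(s["image"][90:260,0:240],None,fx=1.6,fy=1.6),cv2.resize(c["image"][90:260,50:250],None,fx=1.6,fy=1.6)]))
E
```

```text
N [0.637 0.231 0.423]
(0.697, 0.184) N side [206. 195.] scene [234. 172.]
(0.697, 0.184) a side [199. 165.] scene [240. 148.]
(0.697, 0.184) b side [ 89. 219.] scene [149. 171.]
(0.654, 0.225) N side [206. 213.] scene [228. 186.]
(0.654, 0.225) a side [199. 181.] scene [234. 160.]
(0.654, 0.225) b side [ 84. 240.] scene [140. 185.]
(0.675, 0.205) N side [206. 204.] scene [231. 179.]
(0.675, 0.205) a side [199. 173.] scene [237. 154.]
(0.675, 0.205) b side [ 87. 230.] scene [145. 178.]
```

View pics/ss.png

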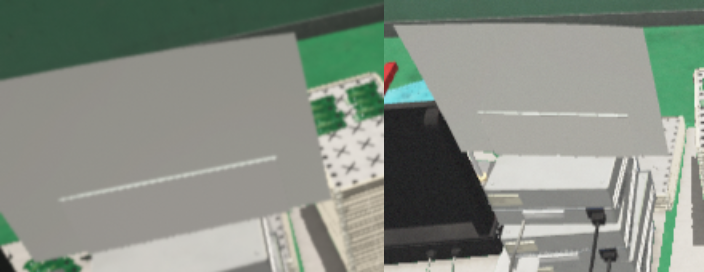

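Carrier at dock-local (-383,-86), rotated -34°, notch toward the dock. The instrument board corner is at about (0.654,0.225). The plan has two parts. First push the carrier's right side with both fingertips along an arc to about (-335,0), yaw 0. Then push the rear straight in. First, descend beside the right face.

```bash
python3 -m jog '[1,-0.0185,-0.006,0.03,0,0,0, 1,-0.0185,-0.006,0.05,0,0,0, 1,0,0,0.055,0,0,0, 1,0,0,0.055,0,0,0, 1,0,0,0.05,0,0,0, 1,0,0,0.035,0,0,0, 1,0,0,0.015,0,0,0, 1,0,0,0,0,0,0]'; python3 c.py w5 carrier
```

```text
t: 10.92
tool_pos: [0.4978, 0.1373, 0.0054]
tool_rot: [2.927, -1.139, -0.002]
contact_force: [0.5, -0.2, 0.3]
opening: 0.0854
[0.4978 0.1373 0.0054] [ 2.9273e+00 -1.1386e+00 -1.8000e-03] [ 0.5 -0.2  0.3] 10.925
[[0.737, -0.676, -0.001], [-0.676, -0.737, -0.0], [-0.001, 0.001, -1.0]]
cam [0.557 0.082 0.147] [-0.232  0.211 -0.95 ]
carrier [316 134 406 268] 0.7 [0.545 0.096 0.   ]
```

View pics/w5.png

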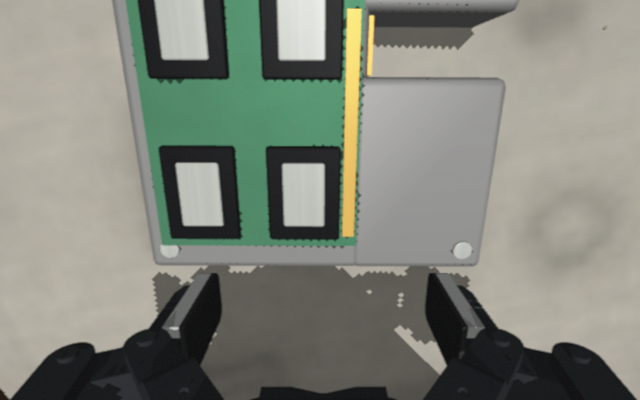

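The carrier's right face is squarely ahead of both fingertips with a gap of about 7 mm. Start the arc push, half first.

```bash
python3 -m jog '[1,0.004,0,0.003,0,0,0, 1,0.003,0,0,0,0,0, 1,0.0083,0.0048,0,0,0,-2.87, 1,0.0083,0.0048,0,0,0,-2.87, 1,0.0083,0.0048,0,0,0,-2.87, 1,0.0083,0.0048,0,0,0,-2.87, 1,0.0083,0.0048,0,0,0,-2.87, 1,0.0083,0.0048,0,0,0,-2.87]'; python3 c.py w6 carrier; python3 - <<'E'
from h import *
for n in ("side","scene"):
    im=ctrl.get_image(n); 
    for b in ctrl.boxes_of("carrier",im)[:1]: print(n,b["box"],b["p"],ray(im,b["box"][:2],.016).round(3))
E
```

```text
t: 12.02
tool_pos: [0.5268, 0.081, 0.0034]
tool_rot: [-3.065, 0.685, 0.003]
contact_force: [-3.7, 2.9, 3.6]
opening: 0.0852
[0.5268 0.081  0.0034] [-3.0647e+00  6.8530e-01  2.9000e-03] [-3.7  2.9  3.6] 12.025
[[0.905, -0.426, -0.002], [-0.426, -0.905, 0.002], [-0.002, -0.001, -1.0]]
cam [0.599 0.045 0.145] [-0.284  0.134 -0.949]
carrier [317 146 414 288] 0.93 [0.58  0.057 0.   ]
side [286.9, 291.0, 53.1, 40.8] 0.97 [0.582 0.075 0.016]
scene [293.9, 259.8, 34.9, 32.3] 0.57 [0.587 0.066 0.016]
```

It follows without slip: the box centre column is unchanged, with about 4.6 N normal force. Finish the arc.

```bash
python3 -m jog '[1,0.0083,0.0048,0,0,0,-2.87, 1,0.0083,0.0048,0,0,0,-2.87, 1,0.0083,0.0048,0,0,0,-2.87, 1,0.0083,0.0048,0,0,0,-2.87, 1,0.0083,0.0048,0,0,0,-2.87, 1,0.0083,0.0048,0,0,0,-2.87, 1,0,0,0,0,0,0]'; python3 c.py w7 carrier; python3 -c "
import numpy as np
from h import *
o=ctrl.get_obs();D=np.array([.583,-.303]);a=np.radians(-98.1);d=np.array(o['tool_pos'][:2])-D
T=R(o['tool_rot']);print('tcp local',np.array([[np.cos(a),np.sin(a)],[-np.sin(a),np.cos(a)]])@d*1000,'tool yaw',np.degrees(np.arctan2(T[1,0],T[0,0])))"
```

```text
t: 13.2
tool_pos: [0.5654, 0.0377, 0.0027]
tool_rot: [3.133, -0.223, 0.0]
contact_force: [-0.6, 0.5, -0.4]
opening: 0.0856
[0.5654 0.0377 0.0027] [ 3.1335 -0.2227  0.    ] [-0.6  0.5 -0.4] 13.2
[[0.99, -0.141, -0.0], [-0.141, -0.99, -0.0], [0.0, 0.0, -1.0]]
cam [0.644 0.025 0.144] [-0.309  0.044 -0.95 ]
carrier [316 144 418 285] 0.72 [0.624 0.031 0.   ]
tcp local [-335.09267388  -65.47147765] tool yaw -8.12391880798806
```

TCP ended exactly as planned (dock-local (-335,-65.5), yaw aligned). Before going to the rear I check clearance to the instruments.

```bash
python3 - <<'E'
from h import *
import pickle
im,o=pickle.load(open("pics/w4.pkl","rb"))
N=np.array([.654,.225]);n=np.array([.59,.81])
e=np.array([.81,-.59])
for uv in [(118,212),(60,100),(30,20)]:
    for z in (0,.1,.2,.3):
        P=ray(im,uv,z,o);print(uv,z,P[:2].round(3),"behind board edge mm",((P[:2]-N)@n*1000).round(), "along",((P[:2]-N)@e*1000).round())
print(proj(im,[.654,.225,.385],o),proj(im,[.745,.159,.385],o))
print(np.round(ctrl.get_obs()["q"],2))
E
```

```text
(118, 212) 0 [0.64  0.346] behind board edge mm 90.0 along -83.0
(118, 212) 0.1 [0.625 0.277] behind board edge mm 25.0 along -54.0
(118, 212) 0.2 [0.61  0.209] behind board edge mm -39.0 along -26.0
(118, 212) 0.3 [0.596 0.14 ] behind board edge mm -103.0 along 3.0
(60, 100) 0 [0.771 0.284] behind board edge mm 117.0 along 60.0
(60, 100) 0.1 [0.726 0.23 ] behind board edge mm 46.0 along 56.0
(60, 100) 0.2 [0.681 0.175] behind board edge mm -24.0 along 51.0
(60, 100) 0.3 [0.636 0.121] behind board edge mm -95.0 along 47.0
(30, 20) 0 [0.842 0.237] behind board edge mm 121.0 along 145.0
(30, 20) 0.1 [0.781 0.194] behind board edge mm 49.0 along 121.0
(30, 20) 0.2 [0.719 0.15 ] behind board edge mm -22.0 along 97.0
(30, 20) 0.3 [0.658 0.107] behind board edge mm -93.0 along 73.0
[-670.42833633  436.08967545] [-1958.4144011   -531.37832526]
[-0.06  0.17  1.9  -0.    1.07  1.65]
```

```bash
python3 -m jog '[1,-0.02,0,0,0,0,0, 1,0,0,-0.05,0,0,0, 1,0,0,-0.05,0,0,0, 1,0.0425,-0.02,-0.01,0,0,0, 1,0.0425,-0.02,0,0,0,0, 1,0,0,0,0,0,-10, 1,0,0,0,0,0,-10, 1,0,0,0,0,0,-10, 1,0,0,0,0,0,-10, 1,0,0,0,0,0,-10]'
python3 -m jog '[1,0,0,0,0,0,-10, 1,0,0,0,0,0,-10, 1,0,0,0,0,0,-10, 1,0,0,0,0,0,-10, 1,0.018,0,0,0,0,0, 1,0.017,0,0,0,0,0, 1,0,0,0,0,0,0]'
python3 c.py w8 carrier dock_stop solder_spool green_tape
```

```text
t: 14.55
tool_pos: [0.6352, 0.0686, 0.1127]
tool_rot: [2.93, 1.132, 0.001]
contact_force: [-0.6, 0.1, -0.3]
opening: 0.0852
t: 15.42
tool_pos: [0.6403, 0.1049, 0.1128]
tool_rot: [2.371, 2.061, 0.0]
contact_force: [0.9, -0.1, -0.4]
opening: 0.0855
[0.6403 0.1049 0.1128] [2.3713e+00 2.0607e+00 4.0000e-04] [ 0.9 -0.1 -0.4] 15.425
[[0.139, 0.99, 0.0], [0.99, -0.139, 0.0], [0.0, 0.0, -1.0]]
cam [0.651 0.183 0.255] [-0.043 -0.309 -0.95 ]
carrier [326 299 162 155] 0.65 [0.631 0.019 0.   ]
```

View pics/w8.png

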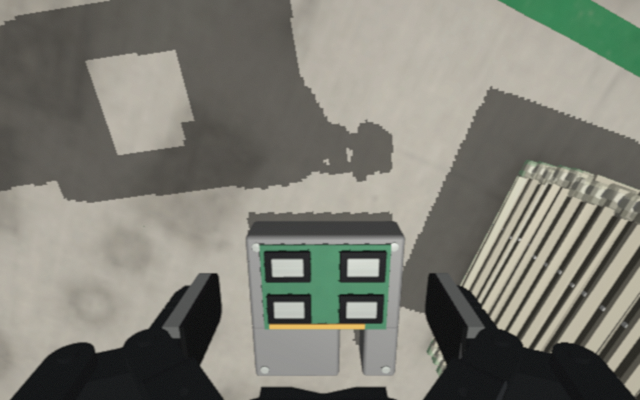

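```bash
python3 car.py w8 "dict(fr=(257,376),fl=(393,374),rl=(403,237),rr=(248,237))"; python3 - <<'E'
from h import *
import pickle
im,o=pickle.load(open("pics/w8.pkl","rb"))
for uv in [(428,350),(525,165)]:
  for z in (0,.1,.2): print(uv,z,ray(im,uv,z,o).round(3))
for c in [(.79,.111),(.76,.05),(.78,.0)]:
  print(c,proj(im,[*c,0],o).round(),proj(im,[*c,.235],o).round(),proj(im,[c[0]+.45*.178,c[1]+.89*.178,0],o).round())
s=ctrl.get_image("side"); 
for uv in [(223,269),(276,249)]: print(uv,ray(s,uv,0).round(3))
E
```

```text
res [-2.2  1.6  2.7  3.4  3.7 -1.6 -4.1 -1.3]
carrier [0.6313 0.0296] yaw -97.8 | dock-local mm [-336.1    1. ] rel yaw 0.3
in tool mm [-75.8   1.6  -0. ] tool yaw 82.0 tcp dock-local [-411.9   -0.7]
(428, 350) 0 [ 0.711 -0.043  0.   ]
(428, 350) 0.1 [0.688 0.046 0.1  ]
(428, 350) 0.2 [0.664 0.135 0.2  ]
(525, 165) 0 [0.789 0.11  0.   ]
(525, 165) 0.1 [0.735 0.139 0.1  ]
(525, 165) 0.2 [0.68  0.167 0.2  ]
(0.79, 0.111) [527. 164.] [1832.  649.] [ 678. -123.]
(0.76, 0.05) [485. 246.] [1142.  884.] [613.   3.]
(0.78, 0.0) [509. 298.] [1107.  969.] [635.  81.]
(223, 269) [0.79  0.111 0.   ]
(276, 249) [ 0.715 -0.038  0.   ]
```

Carrier at dock-local (-336,+1), yaw error 0.3°, and the notch faces the bay. The stack's near corner is really at about (0.715,-0.04), so the lane clears it. Descend behind the rear face and push.

```bash
python3 -m jog '[1,0,0,0.05,0,0,0, 1,0,0,0.045,0,0,0, 1,0,0,0.016,0,0,0, 1,-0.004,0,0,0,0,0, 1,-0.006,0,0,0,0,0, 1,-0.012,0,0,0,0,0, 1,-0.015,0,0,0,0,0, 1,-0.015,0,0,0,0,0, 1,-0.015,0,0,0,0,0, 1,-0.015,0,0,0,0,0]'
python3 -m jog '[1,-0.015,0,0,0,0,0, 1,-0.015,0,0,0,0,0, 1,-0.015,0,0,0,0,0, 1,-0.015,0,0,0,0,0, 1,-0.015,0,0,0,0,0, 1,-0.015,0,0,0,0,0, 1,0,0,0,0,0,0]'
python3 c.py w9 carrier; cat > chk.py <<'E'
from h import *
o=ctrl.get_obs();D=np.array([.583,-.303]);a=np.radians(-98.1);M=np.array([[np.cos(a),np.sin(a)],[-np.sin(a),np.cos(a)]])
T=R(o['tool_rot']);print('tcp local',(M@(o['tool_pos'][:2]-D)*1000).round(1),'yaw',np.degrees(np.arctan2(T[1,0],T[0,0])).round(2),'F local',(M@o['contact_force'][:2]).round(1),'tz',o['wrist_torque'])
for n in ("side","scene"):
    im=ctrl.get_image(n)
    for t in ("carrier","dock","dropper_bottle","solder_spool","green_tape"):
        for b in ctrl.boxes_of(t,im)[:3]: print(n,t,np.round(b["box"]).astype(int),round(b["p"],2),'local@z.016',(M@(ray(im,b["box"][:2],.016)[:2]-D)*1000).round())
E
python3 chk.py
```

```text
t: 16.98
tool_pos: [0.6304, 0.021, 0.0041]
tool_rot: [2.371, 2.057, 0.006]
contact_force: [0.9, 5.6, 3.7]
opening: 0.0854
t: 17.85
tool_pos: [0.6162, -0.0695, 0.0028]
tool_rot: [2.372, 2.056, -0.001]
contact_force: [0.3, 0.1, -0.7]
opening: 0.0853
[ 0.6162 -0.0695  0.0028] [ 2.3725e+00  2.0563e+00 -5.0000e-04] [ 0.3  0.1 -0.7] 17.85
[[0.142, 0.99, 0.001], [0.99, -0.142, -0.002], [-0.002, 0.001, -1.0]]
cam [0.627 0.009 0.144] [-0.043 -0.311 -0.949]
carrier [323 349 246 102] 0.63 [ 0.61  -0.112  0.   ]
tcp local [-237.    -0.7] yaw 81.88 F local [-0.3 -0.8] tz [-0.00450196 -0.04412184 -0.00495788]
side carrier [326 241  50  44] 0.72 local@z.016 [-164.   -5.]
side dock [365 220  61  32] 0.78 local@z.016 [-14. -31.]
side dropper_bottle [394 231  19  28] 0.78 local@z.016 [  10. -128.]
side dropper_bottle [409 215  12  21] 0.57 local@z.016 [  98. -118.]
side solder_spool [364 261  15  22] 0.91 local@z.016 [-144. -137.]
scene carrier [337 232  14  29] 0.64 local@z.016 [-174.   -2.]
scene solder_spool [336 234  15  28] 0.29 local@z.016 [-180.   -8.]
```

```bash
python3 -m jog '[1,-0.01,0,0.001,0,0,0, 1,-0.015,0,0,0,0,0, 1,-0.015,0,0,0,0,0, 1,-0.01,0,0,0,0,0, 1,-0.01,0,0,0,0,0, 1,-0.01,0,0,0,0,0, 1,-0.01,0,0,0,0,0, 1,-0.01,0,0,0,0,0, 1,-0.008,0,0,0,0,0, 1,-0.008,0,0,0,0,0]'
python3 chk.py | grep -v scene
```

```text
t: 19.8
tool_pos: [0.6014, -0.1726, 0.0012]
tool_rot: [-2.373, -2.059, -0.001]
contact_force: [0.0, 6.1, 3.9]
opening: 0.0853
tcp local [-1.317e+02 -1.000e-01] yaw 81.9 F local [-6.  -0.8] tz [ 0.7876453  -0.13379667  0.02564391]
side carrier [351 224  52  40] 0.56 local@z.016 [-57. -10.]
side dock [372 214  43  43] 0.75 local@z.016 [ 23. -28.]
side dropper_bottle [393 230  12  30] 0.71 local@z.016 [  13. -122.]
side dropper_bottle [409 217  13  22] 0.51 local@z.016 [  95. -122.]
side solder_spool [366 261  19  20] 0.65 local@z.016 [-141. -142.]
side green_tape [299 214  31  23] 0.65 local@z.016 [-137.  140.]
```

```bash
python3 -m jog '[1,-0.006,0,0,0,0,0, 1,-0.006,0,0,0,0,0, 1,-0.006,0,0,0,0,0, 1,-0.006,0,0,0,0,0, 1,-0.006,0,0,0,0,0]'; python3 chk.py | head -1
python3 -m jog '[1,-0.005,0,0,0,0,0, 1,-0.005,0,0,0,0,0, 1,-0.005,0,0,0,0,0, 1,-0.005,0,0,0,0,0, 1,0,0,0,0,0,0]'; python3 chk.py | head -1
```

```text
t: 21.02
tool_pos: [0.5968, -0.2024, 0.0006]
tool_rot: [-2.372, -2.059, 0.0]
contact_force: [1.3, 1.3, -1.0]
opening: 0.0851
tcp local [-101.5   -0.5] yaw 81.92 F local [-1.5  1.1] tz [ 0.40316815 -0.09443845 -0.03062599]
t: 22.25
tool_pos: [0.594, -0.2228, 0.0008]
tool_rot: [2.372, 2.059, -0.001]
contact_force: [-0.1, 0.4, 0.4]
opening: 0.0853
tcp local [-81.   -0.4] yaw 81.91 F local [-0.4 -0.1] tz [-0.0037053   0.03057078  0.02672855]
```

Past the key nose with no jam. Final approach in small rows until the stop answers.

```bash
python3 -m jog '[1,-0.004,0,0,0,0,0, 1,-0.003,0,0,0,0,0, 1,-0.002,0,0,0,0,0]'; python3 -m jog '[1,-0.002,0,0,0,0,0, 1,0,0,0,0,0,0]';python3 -m jog '[1,-0.002,0,0,0,0,0, 1,0,0,0,0,0,0]'; python3 chk.py | head -1
```

```text
t: 23.22
tool_pos: [0.5929, -0.2306, 0.0008]
tool_rot: [-2.372, -2.059, -0.001]
contact_force: [0.4, 3.1, 1.4]
opening: 0.0852
t: 23.48
tool_pos: [0.5927, -0.2322, 0.0008]
tool_rot: [-2.372, -2.058, -0.001]
contact_force: [1.0, 5.2, 0.4]
opening: 0.0856
t: 23.72
tool_pos: [0.5929, -0.2323, 0.0008]
tool_rot: [-2.371, -2.056, -0.006]
contact_force: [2.3, 10.5, 3.2]
opening: 0.0855
tcp local [-71.4  -0.2] yaw 81.87 F local [-10.7   0.8] tz [ 1.58871578 -0.24222483 -0.2491575 ]
```

```bash
python3 -m jog '[1,-0.002,0,0,0,0,0, 1,0,0,0,0,0,0]'; python3 chk.py | head -1
python3 -m jog '[1,0.004,0,0,0,0,0, 1,0.03,0,0,0,0,0, 1,0,0,-0.05,0,0,0, 1,0,0,-0.055,0,0,0, 1,0,0,-0.055,0,0,0, 1,0,0,-0.055,0,0,0, 1,0,0,-0.05,0,0,0, 1,0.02,0.02,-0.02,0,0,0, 1,0,0,0,0,0,0]'
python3 c.py w10 carrier dock_stop dropper_bottle green_tape solder_spool; python3 chk.py
python3 - <<'E'
from h import *
import pickle
im,o=pickle.load(open("pics/w10.pkl","rb"));a=np.radians(-98.1)
for q in [(0,0,0),(60,0,40),(-60,55,32),(-60,-55,32)]:
    print(q,proj(im,[.583+(np.cos(a)*q[0]-np.sin(a)*q[1])/1e3,-.303+(np.sin(a)*q[0]+np.cos(a)*q[1])/1e3,q[2]/1e3],o).round())
E
```

```text
t: 24.58
tool_pos: [0.5929, -0.2323, 0.0008]
tool_rot: [-2.37, -2.054, -0.01]
contact_force: [3.4, 17.6, 4.8]
opening: 0.0854
tcp local [-71.4  -0.1] yaw 81.84 F local [-17.9   0.9] tz [ 2.45521608 -0.4106321  -0.37710954]
t: 26.3
tool_pos: [0.621, -0.1866, 0.2888]
tool_rot: [2.367, 2.057, 0.002]
contact_force: [-1.1, 0.5, -0.3]
opening: 0.0853
[ 0.621  -0.1866  0.2888] [2.3672e+00 2.0568e+00 2.0000e-03] [-1.1  0.5 -0.3] 26.3
[[0.14, 0.99, 0.005], [0.99, -0.14, -0.003], [-0.003, 0.005, -1.0]]
cam [ 0.631 -0.108  0.43 ] [-0.039 -0.313 -0.949]
carrier [308 252  96  98] 0.97 [ 0.585 -0.311  0.   ]
dock_stop [306 266 138 104] 0.69 [ 0.578 -0.331  0.   ]
dropper_bottle [428 253  37  44] 0.9 [ 0.742 -0.335  0.   ]
dropper_bottle [186 254  48  55] 0.82 [ 0.424 -0.292  0.   ]
green_tape [432 149  88  84] 0.78 [ 0.755 -0.197  0.   ]
solder_spool [183 140  61  47] 0.69 [ 0.459 -0.145  0.   ]
solder_spool [308 249  90  94] 0.53 [ 0.585 -0.307  0.   ]
tcp local [-120.5   18.7] yaw 81.88 F local [0.1 0.2] tz [ 0.0010154   0.04254719 -0.01152727]
side carrier [361 214  50  42] 0.86 local@z.016 [-3. -4.]
side dock [364 212  61  50] 0.6 local@z.016 [15. -5.]
side dropper_bottle [408 214  10  23] 0.82 local@z.016 [ 104. -113.]
side dropper_bottle [394 230  14  29] 0.8 local@z.016 [  14. -123.]
side dropper_bottle [327 187   9  20] 0.56 local@z.016 [ 19. 167.]
side solder_spool [364 260  20  25] 0.56 local@z.016 [-144. -137.]
side green_tape [297 216  31  26] 0.74 local@z.016 [-150.  138.]
scene dropper_bottle [356 188   9  19] 0.64 local@z.016 [ 12. 167.]
scene solder_spool [361 258  10  18] 0.54 local@z.016 [-159. -145.]
scene green_tape [327 206  22  17] 0.64 local@z.016 [-140.  133.]
(0, 0, 0) [306. 246.]
(60, 0, 40) [305. 303.]
(-60, 55, 32) [350. 212.]
(-60, -55, 32) [257. 211.]
```

Force rose to 18 N with no further motion, so the carrier is firmly against the stop. One last look (12th picture).

```bash
python3 -c "
import cv2;i=cv2.imread('pics/w10.png');cv2.imwrite('pics/c10.png',cv2.resize(i[95:340,140:490],None,fx=2.28,fy=2.28,interpolation=cv2.INTER_CUBIC))"
```

```text
(no output)
```

View pics/c10.png

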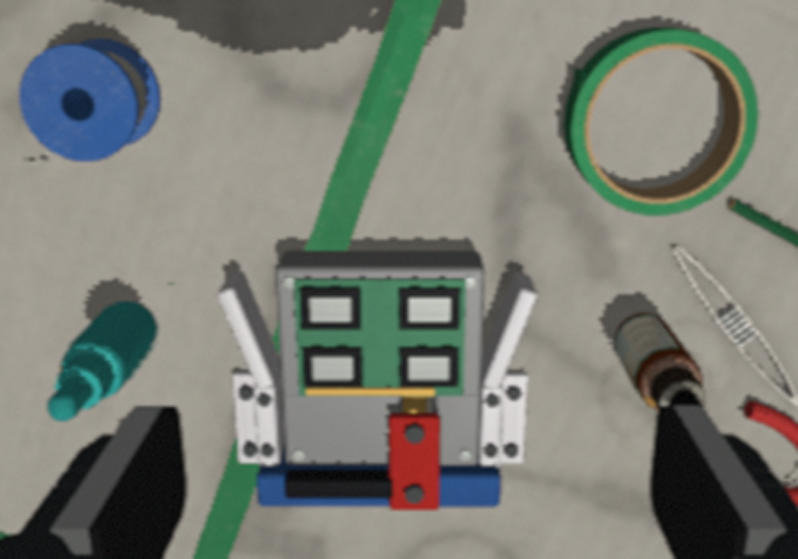

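The carrier sits between the rails against the blue stop, with the key in the notch under the red cap (crop (415,430)). The bottle stands at (655,350), and tape and spool are in place. Handing in.

```bash
python3 -c "
from station import ctrl
print(ctrl.finish_job())"
```

```text
the job is handed in; nothing more can be done
None
```

The job is done and was handed in at about 26.5 s of the 64 s allowed.

- **Bottle:** I lifted the brown dropper bottle out of the bay's mouth and stood it upright beside the bay, at about (0.735, -0.32). The last wrist view shows it standing. The turquoise look-alikes were left alone.
- **Carrier:** I pushed it along an arc with both fingertips on its side face until it lined up with the bay. I then pushed it straight in from the rear without lifting it, with no jam at the rails or key.
- **Fully home:** The rear face stopped 0.4 mm short of the position I had estimated for home. Two more small pushes raised the force from 5 to 18 N with no further movement. The picture shows the notch round the brass key, under the red cap, and the front edge against the blue stop.
- **Tape and spool:** They show no visible movement. The networks' estimates of their positions varied by about 10–15 mm from picture to picture, so this rests mainly on the images.
- **Last state:** The hand was about 0.29 m above the table with near-zero contact force.

None of the final checks failed. One early network result was wrong: it mistook the turquoise bottles for the brown one, and I settled that from an enlarged crop.

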